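# Torque a valve stem cap to the click

## Task

Tighten the brass stem cap of the service valve with the click-type torque wrench: take the wrench from its red rest, put its socket all the way down over the cap's hexagon, and pull the black grip clockwise as seen from above until the wrench clicks over. Stop at the click, because pulling on past it over-tightens the cap; then let go and leave the wrench sitting fully on the cap. Do not drop the wrench, knock the valve with the gripper or disturb the nuts and the filter drier lying about.

Things in the scene. Friction and masses are not known exactly. Their poses are not given: they have to be found in the camera images.
- service_valve: brass refrigeration valve on a grey plate (96 x 124 mm in x, y) bolted to the bench. Origin: middle of the plate's underside, below the stem cap's axis; z up. Brass block 40 mm square up to 44 mm high; copper stubs 13 mm thick run to 94 mm along +y and 90 mm along -y, 31 mm up; a black port cap reaches 40 mm along -x. Only the stem cap stands above 52 mm
- cap_seat (a point): where the socket's mouth ends up: centre of the foot of the stem cap's hexagon, on a round collar 45 mm across, 55 mm above the bench. The hexagon, from here 24 mm high, is 30 mm across flats, its top 4 mm bevelled 2.2 mm a side. z up; x square to two flats, turning with the cap: the socket fits with the wrench's x at a multiple of 60 degrees to it, within 4 degrees
- stem_cap: the brass hexagon cap on top of the valve, turning on a vertical axis; origin 3.5 mm below cap_seat, same axes. It tightens clockwise seen from above. It starts hand-loose: it runs round at 0.25 N m for an unknown 3 to 26 degrees until its gasket meets the seat; from there it turns at 1.05 N m, growing 0.033 N m a degree
- cap_tightness (a joint): how far the stem cap has been tightened since its gasket met the seat, rad, clockwise positive; 0 while the cap runs loose. It stays where it is left. 0.24 to 0.4, mostly 0.34, when the wrench clicks; over-tightened above 0.45 (1.9 N m)
- torque_wrench: click-type torque wrench, 307 mm long, 0.45 kg, standing level on its socket, which points down. Origin: middle of the socket's mouth, 6 mm above the bench in the rest; z up, x along the handle to the grip. Steel socket 42 mm outside, hexagonal bore 31.2 mm across flats, 26.8 mm deep, two flats square to x; round head 36 mm across, to 57 mm above the mouth. Handle's centre line 42 mm above the mouth
- wrench_tube (a point): where to take the wrench: on the handle's centre line, 56 mm along x from the socket's axis, on a flat-sided tube 16 mm wide and 20 mm high that is free from 30 to 160 mm. The wrench is head-heavy and balances about 17 mm from the socket's axis, so it stands by itself in the rest and, let go, on the cap, its handle level or drooping up to 4 degrees
- wrench_grip (a point): middle of the wrench's round black grip, 25 mm thick, 100 mm long, where the hand pulls: 205 mm along x from the socket's axis, on the handle's centre line; x along the handle. Hooked or held loosely here and pulled round in an arc, about 70 degrees at most, it clicks at about 8 N across the handle (1.7 N m on the cap); pulled much nearer the head it clicks too late
- click (a joint): the wrench's click hinge between head and tube, 22 mm from the socket's axis, rad: 0 with the handle in line, held there by a preloaded spring. At the set torque it breaks over clockwise: the pull stops growing and the handle swings on while the head stands still, to a hard stop at 0.12, past which the pull grows again. Counts as clicked from 0.05; springs back to 0 when let go
- wrench_rest: fixed red sheet base (250 x 60 mm, 6 mm thick) on which the wrench stands, with one black forked upright, 48 mm high, 212 mm along x, that holds its grip; origin under the socket's axis, x along the handle
- flare_nut_a: loose brass flare nut, 21 mm across, 26 mm high, standing beyond the valve; origin at the middle of its underside
- flare_nut_b: a second such flare nut
- filter_drier: loose copper filter drier lying on the bench, 160 mm along its x, 29 mm thick; origin at the middle of its underside
There are look-alikes about, which are no part of the job. Leave any turquoise look-alike of the service_valve alone.

How it is judged:
By the outcome, as a careful person would: the job done as asked, in the order asked, and still so for the second after the job is handed in, with the robot touching nothing.
It also fails if it takes over 64 s, if anything falls off the work surface, if the arm or the gripper's body presses on something with over 40 N, if the wrist force passes 120 N, or if a joint passes its speed limit or range.

## Robot

A 6-joint arm with a two-finger parallel gripper is mounted at the origin on the work surface; the furniture and walls round the work are solid. World frame = base frame: x ahead of the robot, y to its left, z up, the work surface at z = 0. Lengths are in mm, angles in rad, forces in N, time in s.
With the tool pointing down it reaches from about 350 to 875 mm from the base axis. Payload 4.2 kg.
Tool frame: the origin (TCP) lies midway between the tips of the shut fingers; the grasp point (between the pads) lies 19 mm behind it (tcp_to_grasp is the distance from the TCP to the grasp point, in mm); z points along the fingers, y is the line along which they close (so a half turn about z gives the same grasp; the last joint's range is limited). The gripper opens to 85 mm and grips with 20 to 120 N. Pads are 22 mm wide; open, the fingers measure 114 mm over their backs; the gripper's body (76 mm by 85 mm) begins 54 mm behind the grasp point. The pads swing forward as they close: fully open they stand 13 mm farther back than shut.
Start: joints at [1.421, 0.385, 0.008, 0, -1.194, -0.259], TCP at [248.409, 573.491, 231.312] pointing down, gripper open.
Joint ranges: [-3.14, 3.14], [-1.21, 2.06], [-1.07, 1.41], [-3.16, 2.05], [-2.99, -0.16], [-3.1, 3.1]. Speed limits (rad/s): [2.79, 2.79, 3.14, 3.14, 3.14, 3.14].

## Interface

Orientations are given as a unit quaternion [x, y, z, w].
In Python, from bench import read_state, get_image, job_done, tcp_to_grasp gives the robot as it stands.
- The arm moves only by the tool jog_arm, never from a script. Its argument "plan" is a list of rows, each a list of 3 entries, a list of its own where there are three numbers: the finger opening in mm, from 0 to 85.4, then the shift along the tool's x, y, z as a fraction of full scale, then the turn, a rotation vector about the tool's x, y, z as a fraction of full scale. A call has 1 to 10 rows; each row is the pose to reach, as a shift and turn from the pose commanded when the call began, along the tool's axes at that moment; what a row does not reach only later rows make up. Full scale, the value 1, is 0.1 m for a shift and 60 degrees for a turn. A row lasts 1/8 s, in which the tool goes at most 62.5 mm and 10.7 degrees, less where a joint would pass 70% of its speed; a pose out of reach is approached as far as the arm can. A call with a number of a shift or a turn outside -1 to 1 is refused whole. A call with a gripper value outside its range is refused whole. The fingers move at their own pace and stop on an object; the grip force is fixed at half the most. Time passes only in rows, so rows that repeat a pose let the fingers close. It gives the time, the measured TCP pose, the force, the opening and the grip force at its end, in the units of the state.
- read_state(): the state, without advancing time (a new reading comes with each control period).
- get_image(name): name is "scene" or "top"; returns a dict with "img" (480x640x3 uint8, red, green, blue), "range_z" (480x640 float32, mm along the optical axis (not along the pixel's ray), 0 where there is no reading), "intrinsics" (3x3 intrinsics, pixels), "distortion" ([k1, k2, p1, p2, k3] as OpenCV has them; the pictures are not rectified), "extrinsics" (4x4, takes a point from camera to world coordinates). Camera axes: x right, y down, z forward; pixel columns grow to the right and rows downward; lengths in mm; the calibration is good to about 2 mm. A picture is of the moment at which its call begins.
- job_done(): hands the job in; it is judged then, once.
The state is a dict: "clock": time; "joints": joint angles; "joint_vel": joint speeds; "joint_efforts": joint torques, N m; "position": TCP position; "ee_rot": TCP orientation; "contact_force": force on the tool from outside, world axes, zero at the start; "wrist_torque": the same for the moment, N m; "gripper_width": finger opening in mm; "grasp_force": force on a finger pad.
Only numpy, scipy, OpenCV 4.12 (cv2) and the standard library are available. Lean on these libraries where they do the work, as an engineer would, in place of code of your own. Each camera call takes 0.05 s, during which the arm holds its last target. There are 200 camera calls.

## Working session

There is one attempt and no reset: what is moved stays moved. The work goes in short steps, Python scripts to look and compute and a tool call to move; the robot and the scene stay as the last step left them, time stands still between calls to the robot, and variables do not carry over. Pictures are saved under pics/ and viewed, at most 11 in all, crops included, and the job is handed in when it is done.

Besides the shell and the picture viewer there is one more tool, called after "Request:" as a command line: name --argument value ..., lists and objects as JSON in quotes. jog_arm: Moves the arm, as the interface text tells. Its arguments: {"type":"object","properties":{"plan":{"type":"array"}},"required":["plan"]}

```bash
mkdir -p pics; ls; cat > h.py <<'E'
import numpy as np, cv2
from bench import read_state, get_image, job_done, tcp_to_grasp
from scipy.spatial.transform import Rotation as R
def grab(n):
    g=get_image(n); g['bgr']=g['img'][:,:,::-1].copy(); g['E']=np.array(g['extrinsics']); g['K']=np.array(g['intrinsics'],float); g['D']=np.array(g['distortion'],float); return g
def ray(g,uv):
    p=cv2.undistortPoints(np.array(uv,float).reshape(-1,1,2),g['K'],g['D']).reshape(-1,2)
    d=np.c_[p,np.ones(len(p))]@g['E'][:3,:3].T
    return g['E'][:3,3],d
def onz(g,uv,z):
    c,d=ray(g,uv); return c+d*((z-c[2])/d[:,2])[:,None]
def depthpt(g,uv):
    c,d=ray(g,uv); u=np.array(uv).reshape(-1,2).round().astype(int)
    return c+d*g['range_z'][u[:,1],u[:,0]][:,None]
def proj(g,P):
    P=np.array(P,float).reshape(-1,3); T=np.linalg.inv(g['E'])
    return cv2.projectPoints(P,cv2.Rodrigues(T[:3,:3])[0],T[:3,3],g['K'],g['D'])[0].reshape(-1,2)
E
python3 - <<'E'
from h import *
for n in ('scene','top'):
    g=grab(n); cv2.imwrite(f'pics/{n}0.png',g['bgr']); print(n,g['E'].round(3).tolist(),g['K'][0,0],g['D'])
s=read_state(); print(s); print(tcp_to_grasp)
E
```

```text
pics
scene [[0.904, -0.224, 0.363, 90.478], [-0.427, -0.444, 0.788, -973.734], [-0.015, -0.867, -0.497, 695.215], [0.0, 0.0, 0.0, 1.0]] 472.36106394590865 [-0.00635315  0.          0.          0.          0.        ]
top [[-0.048, -0.975, 0.216, 342.501], [-0.999, 0.045, -0.018, 16.719], [0.007, -0.216, -0.976, 1075.668], [0.0, 0.0, 0.0, 1.0]] 473.430584408662 [-0.10104818  0.          0.          0.          0.        ]
{'clock': 0.1, 'joints': array([ 1.42056754e+00,  3.85490301e-01,  6.74677179e-03, -4.74151137e-04,
       -1.19399171e+00, -2.58605206e-01]), 'joint_vel': array([ 0.00093863, -0.00141456,  0.00320254,  0.00277226,  0.00141501,
       -0.00080074]), 'joint_efforts': array([-1.50561818e-04, -3.93318307e+01,  1.88930297e+01,  4.19788554e+00,
       -2.59882043e-03,  1.56928955e-06]), 'position': array([248.2244946 , 573.01541706, 230.31258379]), 'ee_rot': array([ 9.79161260e-01, -2.03081854e-01, -1.67527990e-04,  9.79969349e-04]), 'contact_force': array([-0.00427565,  0.26227801,  0.34749876]), 'wrist_torque': array([-0.01647875,  0.01145877, -0.02683092]), 'grasp_force': 0.0, 'gripper_width': 85.2439709296138}
18.700000000000003
```

View pics/scene0.png

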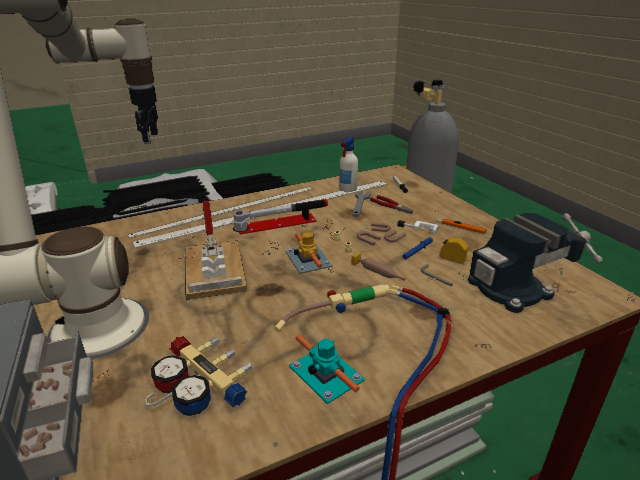

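View pics/top0.png

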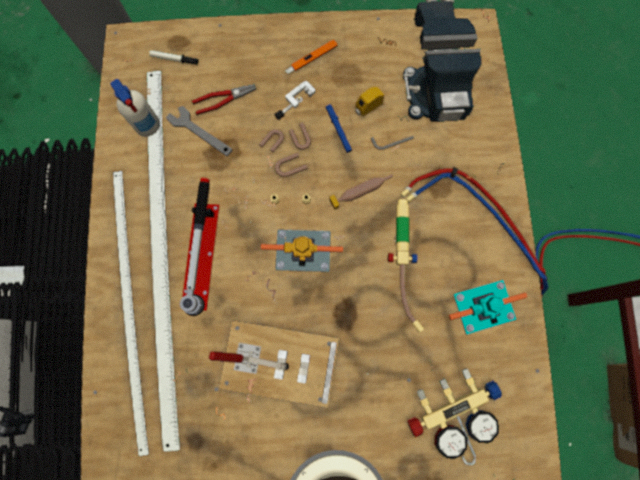

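The top view shows the brass valve at (303,249), the turquoise look-alike at (487,305), and the torque wrench with its head at (192,302) and black grip at (203,195) on the red rest. The flare nuts are at (274,198) and (307,198), and the drier is near (360,190).

Things that could be mistaken:
- **Wrench:** the grey open spanner at (200,130), the red-handled clamp at (240,357) and the pliers at (225,97). I choose the one on the red base.
- **Valve:** the turquoise one at (487,305). I choose the brass one on the grey plate.

I'll check both choices in one crop.

```bash
python3 - <<'E'
from h import *
g=grab('top'); 
a=g['bgr'][170:330,165:365]; cv2.imwrite('pics/crop1.png',cv2.resize(a,(750,600),interpolation=cv2.INTER_CUBIC))
np.savez('/tmp/top.npz',**{k:g[k] for k in('img','range_z','E','K','D')})
hsv=cv2.cvtColor(g['bgr'],cv2.COLOR_BGR2HSV)
# heights in regions
for nm,(u0,u1,v0,v1) in dict(wrench=(175,225,170,320),valve=(255,350,225,275)).items():
    vv,uu=np.mgrid[v0:v1,u0:u1]; uv=np.c_[uu.ravel(),vv.ravel()]
    P=depthpt(g,uv); H=hsv[uv[:,1],uv[:,0]]
    for lo,hi in ((3,10),(10,40),(40,48),(48,54),(54,60),(60,66),(66,75),(75,90)):
        m=(P[:,2]>lo)&(P[:,2]<hi)
        if m.sum()>3: print(nm,lo,hi,m.sum(),P[m].mean(0).round(1),P[m].min(0).round(1),P[m].max(0).round(1))
    if nm=='wrench':
        red=((H[:,0]<6)|(H[:,0]>174))&(H[:,1]>180)&(H[:,2]>100)
        m=cv2.minAreaRect(onz(g,uv[red],6)[:,:2].astype(np.float32)); print('red',m)
        dark=(P[:,2]>25)&(P[:,2]<75)
        Q=P[dark][:,:2]; w=cv2.fitLine(Q.astype(np.float32),cv2.DIST_HUBER,0,.01,.01).ravel(); print('line',w,np.degrees(np.arctan2(w[1],w[0])))
    else:
        grey=(H[:,1]<70)&(P[:,2]<15); print('plate',cv2.minAreaRect(onz(g,uv[grey],6)[:,:2].astype(np.float32)))
E
```

```text
wrench 3 10 1716 [551.3 278.5   5.8] [402.5 228.2   3. ] [761.  347.4  10. ]
wrench 10 40 179 [505.9 275.9  24.3] [416.  229.5  10. ] [660.  313.2  40. ]
wrench 40 48 90 [566.2 274.6  45.2] [419.6 249.7  40.1] [699.5 295.7  47.8]
wrench 48 54 238 [583.  275.3  51.6] [419.3 251.1  48. ] [718.4 313.6  54. ]
wrench 54 60 863 [562.8 282.1  57.3] [418.9 254.5  54. ] [719.4 314.8  60. ]
wrench 60 66 218 [580.9 280.5  61.4] [418.8 258.2  60. ] [717.6 311.5  64.4]
red ((582.2249145507812, 280.2354431152344), (57.46097946166992, 309.0128479003906), 83.12367248535156)
line [ 9.92936790e-01 -1.18644744e-01  5.62494568e+02  2.80005524e+02] -6.8138933
valve 3 10 1356 [548.7  45.9   6. ] [491.4 -61.9   3. ] [614.2 157.6  10. ]
valve 10 40 638 [544.3  46.   28. ] [499.7 -49.6  10. ] [596.1 139.5  40. ]
valve 40 48 97 [546.3  58.3  42.1] [510.6 -35.2  40. ] [569.4 131.7  47.1]
valve 48 54 30 [545.3  50.7  52.3] [528.6  24.6  48.9] [571.9  68.7  54. ]
valve 54 60 103 [547.   44.6  56.1] [529.7  24.5  54. ] [571.   68.3  59.4]
valve 60 66 5 [538.3  43.6  62.2] [533.4  33.5  60.1] [542.   59.8  63.4]
valve 66 75 19 [540.2  49.1  71.5] [533.7  33.2  66.3] [562.9  61.2  74.6]
valve 75 90 158 [550.1  46.4  79.1] [535.1  32.4  75.2] [566.4  61.   84. ]
plate ((551.3851318359375, 46.41477966308594), (124.11962127685547, 96.69851684570312), 85.55240631103516)
```

View pics/crop1.png

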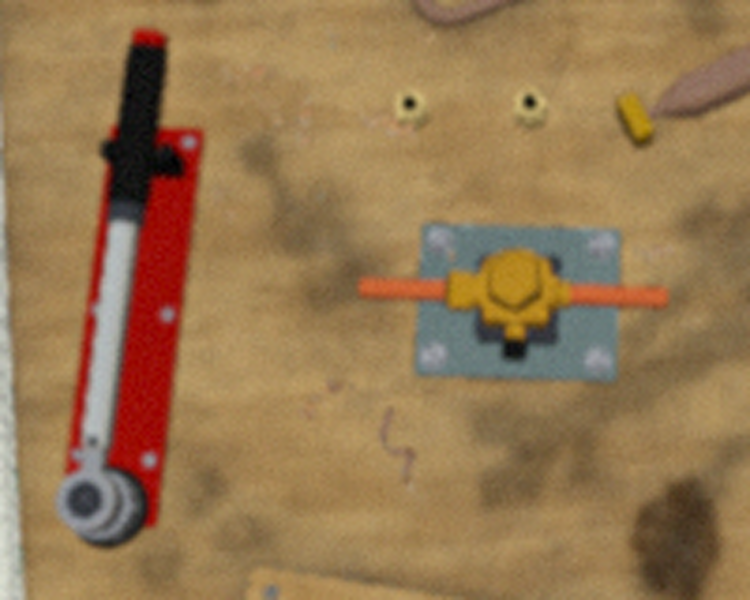

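The crop confirms both choices. The wrench with its chrome head is at crop (90,500) on the red rest, with its grip at (140,100). The brass valve is on the grey plate, with its hexagon at crop (515,280). Next I'll measure the hex yaw and the wrench axis.

```bash
python3 - <<'E'
from h import *
gs=[grab('top') for _ in range(8)]; g=gs[0]
im=np.mean([x['bgr'].astype(float) for x in gs],0); rz=np.median([x['range_z'] for x in gs],0); g['range_z']=rz
c=proj(g,[551,46.4,79])[0]; print('cap px',c)
s=20; u0,v0=int(c[0])-14,int(c[1])-14
a=im[v0:v0+29,u0:u0+29]; b=cv2.resize(np.clip(a*1.2,0,255).astype(np.uint8),(580,580),interpolation=cv2.INTER_LANCZOS4); cv2.imwrite('pics/hex.png',b)
# wrench
vv,uu=np.mgrid[160:325,170:230]; uv=np.c_[uu.ravel(),vv.ravel()]; P=depthpt(g,uv)
m=P[:,2]>30; Q=P[m]
h0=np.array([436,291.]); ax=np.array([.993,-.119])
for it in range(4):
    s_=(Q[:,:2]-h0)@ax; n=np.array([-ax[1],ax[0]]); t=(Q[:,:2]-h0)@n
    sel=[];
    for k in range(35,250,6):
        q=(s_>k)&(s_<k+6)&(Q[:,2]>50)&(abs(t)<18)
        if q.sum()>4: sel.append((k+3,(t[q].min()+t[q].max())/2,t[q].mean(),Q[q,2].max()))
    sel=np.array(sel); p=np.polyfit(sel[:,0],sel[:,2],1)
    h0=h0+n*p[1]; a2=np.arctan2(ax[1],ax[0])+p[0]; ax=np.array([np.cos(a2),np.sin(a2)])
print('axis yaw',np.degrees(a2),sel[::5].round(1).tolist())
hd=(s_<28)&(Q[:,2]>59); H=Q[hd]; print('head',H.mean(0),hd.sum(),H.min(0),H.max(0),'tip s max',s_.max())
ce,r=cv2.minEnclosingCircle(H[:,:2].astype(np.float32)); print(ce,r,'line at',h0)
vv,uu=np.mgrid[235:265,285:325]; uv=np.c_[uu.ravel(),vv.ravel()]; P=depthpt(g,uv); q=P[P[:,2]>75]
print('cap',q.mean(0),cv2.minEnclosingCircle(q[:,:2].astype(np.float32)))
for al in range(0,60,5):
    d=[np.cos(np.radians(al+60*k)) for k in range(3)],[np.sin(np.radians(al+60*k)) for k in range(3)]
    w=np.ptp(q[:,:1]*d[0]+q[:,1:2]*d[1],axis=0); print(al,w.round(1),w.sum().round(1))
E
```

```text
cap px [301.61325198 243.58814894]
axis yaw -7.190854725514142 [[38.0, 0.1, -0.1, 59.4], [68.0, 1.5, -0.2, 59.6], [98.0, 1.2, 0.1, 59.5], [128.0, 1.0, -0.6, 59.0], [158.0, 0.7, -0.4, 58.4], [188.0, 1.1, -0.0, 60.6], [218.0, 1.8, 0.2, 61.9], [248.0, 2.2, 0.1, 60.5]]
head [436.61634508 298.87349574  60.24491171] 79 [421.22881709 283.3816493   59.006426  ] [451.20522056 311.6157707   64.62505663] tip s max 284.5975340514994
(435.9758605957031, 298.3484802246094) 15.43604850769043 line at [436.7936734  297.64684112]
cap [550.13716996  46.68023525  78.91478995] ((550.6024169921875, 46.74046325683594), 16.389911651611328)
0 [31.4 30.9 32.8] 95.1
5 [31.8 30.9 32.6] 95.2
10 [31.9 30.6 32.2] 94.7
15 [31.8 30.2 31.5] 93.4
20 [31.4 29.5 30.6] 91.4
25 [30.8 28.6 29.4] 88.7
30 [29.9 28.7 28.3] 86.9
35 [29.7 30.  28.8] 88.5
40 [29.7 31.  29.6] 90.3
45 [29.9 31.8 30.1] 91.8
50 [30.1 32.4 30.5] 93.0
55 [30.6 32.7 31. ] 94.3
```

View pics/hex.png

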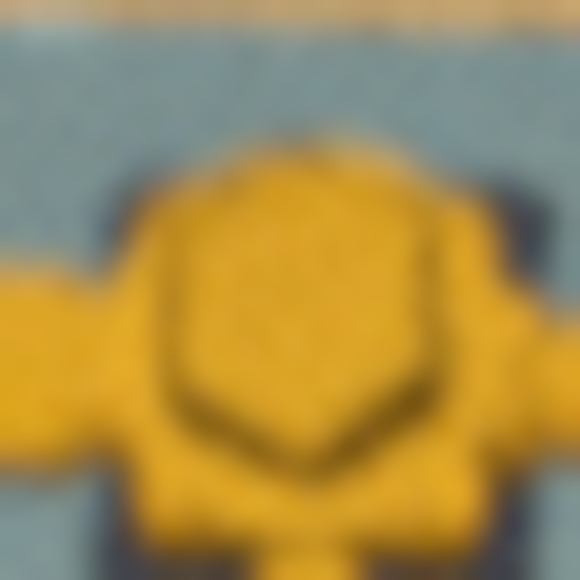

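The hex crop shows vertices at the top (300,145) and bottom (310,475), with flats running near-vertical at crop x≈170 and x≈435. That puts the flat normals at about 30° mod 60 in world. I'll refine this with the edges and work out the first move.

```bash
python3 - <<'E'
from h import *
g=grab('top'); im=np.mean([grab('top')['bgr'].astype(float) for x in range(10)],0).sum(2)
u0,v0=301-14,243-14
up=lambda x:(np.array(x)+.5)/20-.5
rows=np.arange(v0+11,v0+19)
for nm,lo,hi in(('L',u0+6,u0+11),('R',u0+19,u0+24)):
    pts=[]
    for r in rows:
        x=np.arange(lo,hi+1); w=np.maximum(0,np.percentile(im[r,lo-2:hi+3],80)-im[r,lo:hi+1])**2; pts.append([(x*w).sum()/w.sum(),r])
    pts=np.array(pts); P=onz(g,pts,76)[:,:2]; f=np.polyfit(P[:,0],P[:,1],1); print(nm,pts[:,0].round(2),'flat dir deg',np.degrees(np.arctan(f[0])))
for a,b in(([165,210],[175,395]),([435,205],[440,390])):
    P=onz(g,[[u0+up(a[0]),v0+up(a[1])],[u0+up(b[0]),v0+up(b[1])]],76); d=P[0]-P[1]; print(P.round(1)[:,:2],np.degrees(np.arctan2(d[1],d[0])))
s=read_state(); M=R.from_quat(s['ee_rot']).as_matrix(); print('tool x yaw',np.degrees(np.arctan2(M[1,0],M[0,0])),s['position'])
yaw=np.radians(-7.2); h=np.array([436.6,298.0]); t=h+56*np.array([np.cos(yaw),np.sin(yaw)])
for z in(110,29): print('target',t, 'shift tool (m/0.1)',M.T@(np.r_[t,z]-s['position'])/100)
E
```

```text
L [293.82 294.21 295.09 295.13 295.06 295.19 295.08 295.25] flat dir deg 7.697638667322393
R [309.96 309.19 308.78 308.11 307.97 308.24 308.26 307.9 ] flat dir deg -15.989985032442782
[[562.4  60.9]
 [542.   60.5]] 1.012212171650348
[[561.6  31.7]
 [541.2  32. ]] -0.8466492358165182
tool x yaw -23.419870066709173 [248.37517324 573.46500667 231.30780279]
target [492.15842327 290.98133892] shift tool (m/0.1) [3.35977077 1.6230678  1.21321026]
target [492.15842327 290.98133892] shift tool (m/0.1) [3.35976922 1.62300502 2.02321026]
```

Request:
jog_arm --plan '[[85, [0.5, 0.25, 0], [0, 0, 0]], [85, [1, 0.5, 0], [0, 0, 0]]]'

```text
clock: 1.35
position: [320.7, 487.2, 231.1]
ee_rot: [0.979, -0.202, 0.0, 0.0]
contact_force: [0.1, -0.3, 0.3]
gripper_width: 85.0
grasp_force: 0.0
```

Request:
jog_arm --plan '[[85, [0.5, 0.25, 0], [0, 0, 0]], [85, [1, 0.5, 0], [0, 0, 0]]]'

```text
clock: 1.6
position: [393.1, 400.9, 231.6]
ee_rot: [0.979, -0.203, 0.0, -0.0]
contact_force: [0.3, 0.8, 0.5]
gripper_width: 85.0
grasp_force: 0.0
```

Request:
jog_arm --plan '[[85, [0.5, 0.25, 0.2], [0, 0, 0]], [85, [1, 0.5, 0.4], [0, 0, -0.13]], [85, [1, 0.5, 0.6], [0, 0, -0.27]], [85, [1, 0.5, 0.6], [0, 0, -0.27]]]'

```text
clock: 2.1
position: [463.8, 315.3, 169.9]
ee_rot: [0.998, -0.065, -0.001, 0.001]
contact_force: [-0.7, -0.2, 0.4]
gripper_width: 85.1
grasp_force: 0.0
```

```bash
cat > to.py <<'E'
import sys
from h import *
# target x y z yaw -> shift, turn in units
def to(x,y,z,yaw):
    s=read_state(); M=R.from_quat(s['ee_rot']).as_matrix()
    Mt=R.from_euler('z',yaw,degrees=True).as_matrix()@np.diag([1,-1,-1])
    print('pos',s['position'].round(1),'yaw',np.degrees(np.arctan2(M[1,0],M[0,0])).round(2),'F',s['contact_force'].round(1),'w',round(s['gripper_width'],1),'gf',round(s['grasp_force'],1),'t',s['clock'])
    print('shift',(M.T@(np.array([x,y,z])-s['position'])/100).round(3),'turn',(R.from_matrix(M.T@Mt).as_rotvec(degrees=True)/60).round(3))
if __name__=='__main__': to(*map(float,sys.argv[1:]))
E
python3 to.py 492.2 291 110 -7.2;python3 to.py 492.2 291 29 -7.2
```

```text
pos [463.8 315.3 169.9] yaw -7.41 F [-0.7 -0.2  0.4] w 85.1 gf 0.0 t 2.1
shift [0.314 0.202 0.599] turn [ 0.003  0.002 -0.003]
pos [463.8 315.3 169.9] yaw -7.41 F [-0.7 -0.2  0.4] w 85.1 gf 0.0 t 2.1
shift [0.316 0.2   1.409] turn [ 0.003  0.002 -0.003]
```

Request:
jog_arm --plan '[[85, [0.15, 0.1, 0.2], [0, 0, 0]], [80, [0.31, 0.2, 0.6], [0, 0, 0]], [70, [0.31, 0.2, 0.9], [0, 0, 0]], [60, [0.31, 0.2, 0.9], [0, 0, 0]]]'

```text
clock: 2.6
position: [491.3, 292.7, 80.1]
ee_rot: [0.998, -0.063, -0.001, 0.002]
contact_force: [0.1, 0.6, 0.5]
gripper_width: 60.3
grasp_force: 0.0
```

```bash
python3 to.py 492.2 291 29 -7.2; python3 - <<'E'
from h import *
g=grab('scene'); p=proj(g,[492,291,60])[0].astype(int); a=g['bgr'][p[1]-60:p[1]+60,p[0]-80:p[0]+80]; cv2.imwrite('pics/c2.png',cv2.resize(a,(800,600),interpolation=cv2.INTER_CUBIC))
E
```

```text
pos [491.3 292.7  80.1] yaw -7.28 F [0.1 0.6 0.5] w 60.3 gf 0.0 t 2.6
shift [0.012 0.014 0.511] turn [ 0.003  0.002 -0.001]
```

View pics/c2.png

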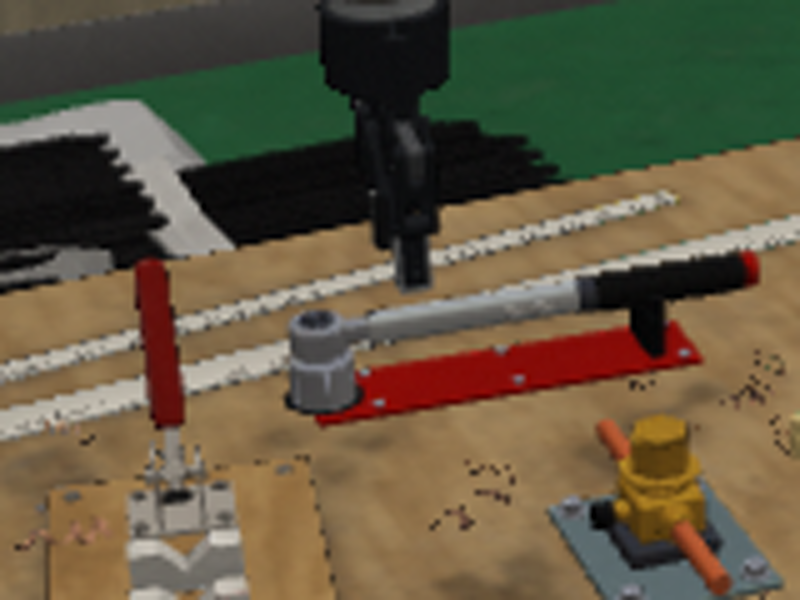

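The gripper at crop (410,280) straddles the tube just behind the head, which is at (320,340). The hexagon also looks as expected, at (660,440). Next I go down and close.

Request:
jog_arm --plan '[[60, [0.01, 0.01, 0.25], [0, 0, 0]], [60, [0.01, 0.01, 0.51], [0, 0, 0]], [60, [0.01, 0.01, 0.51], [0, 0, 0]], [40, [0.01, 0.01, 0.51], [0, 0, 0]], [30, [0.01, 0.01, 0.51], [0, 0, 0]], [20, [0.01, 0.01, 0.51], [0, 0, 0]], [10, [0.01, 0.01, 0.51], [0, 0, 0]], [5, [0.01, 0.01, 0.51], [0, 0, 0]], [5, [0.01, 0.01, 0.51], [0, 0, 0]], [5, [0.01, 0.01, 0.51], [0, 0, 0]]]'

```text
clock: 3.9
position: [493.7, 292.5, 31.4]
ee_rot: [0.998, -0.063, 0.001, -0.001]
contact_force: [-2.3, 0.8, 6.1]
gripper_width: 14.7
grasp_force: 59.6
```

```bash
python3 to.py 492.2 291 129 -7.2
```

```text
pos [493.7 292.5  31.4] yaw -7.22 F [-2.3  0.8  6.1] w 14.7 gf 59.6 t 3.9
shift [-0.012  0.015 -0.976] turn [-0.002 -0.001 -0.   ]
```

Request:
jog_arm --plan '[[5, [0, 0, -0.1], [0, 0, 0]], [5, [0, 0, -0.3], [0, 0, 0]], [5, [0, 0, -0.6], [0, 0, 0]], [5, [0, 0, -1], [0, 0, 0]], [5, [0, 0, -1], [0, 0, 0]], [5, [0, 0, -1], [0, 0, 0]]]'

```text
clock: 4.65
position: [491.9, 290.7, 128.6]
ee_rot: [0.998, -0.063, -0.002, 0.001]
contact_force: [-0.1, -0.3, -4.9]
gripper_width: 14.8
grasp_force: 58.8
```

```bash
cat > wr.py <<'E'
from h import *
from to import *
def wrench(zc,head,yaw):
    # wrench held: head top zc+.. ; points above zc-10 with line fit seeded
    g=grab('top'); rz=np.median([grab('top')['range_z'] for _ in range(4)]+[g['range_z']],0); g['range_z']=rz
    vv,uu=np.mgrid[0:480,0:640]; uv=np.c_[uu.ravel(),vv.ravel()]; P=depthpt(g,uv); P=P[rz.ravel()>0]
    h0=np.array(head,float); a=np.radians(yaw)
    for it in range(5):
        ax=np.array([np.cos(a),np.sin(a)]); n=np.array([-ax[1],ax[0]]); s_=(P[:,:2]-h0)@ax; t=(P[:,:2]-h0)@n
        q=(s_>110)&(s_<250)&(abs(t)<22)&(abs(P[:,2]-zc)<30)
        b=np.array([(k,t[q&(abs(s_-k)<5)].mean(),np.percentile(P[q&(abs(s_-k)<5),2],90)) for k in range(115,250,10) if (q&(abs(s_-k)<5)).sum()>3])
        p=np.polyfit(b[:,0],b[:,1],1); h0=h0+n*p[1]; a+=p[0]
        hd=(np.hypot(s_,t)<24)&(P[:,2]>zc+8)&(s_<24); H=P[hd]
    ce,r=cv2.minEnclosingCircle(H[:,:2].astype(np.float32))
    print('yaw',np.degrees(a).round(2),'line pt',h0.round(1),'head circ',np.round(ce,1),round(r,1),'mean',H.mean(0).round(1),'zmax',np.percentile(H[:,2],[10,90]).round(1),'profile z',b[[0,3,7,-1]][:,[0,2]].round(1).tolist())
    return g
E
python3 -c "
from wr import *
to(493,292,131,-7.2); g=wrench(148,(437,298),-7.2)
cv2.imwrite('pics/c3.png',grab('scene')['bgr'][130:330,150:420])"
```

```text
pos [491.9 290.7 128.6] yaw -7.27 F [-0.1 -0.3 -4.9] w 14.8 gf 58.8 t 4.65
shift [ 0.009 -0.015 -0.024] turn [ 0.002  0.003 -0.001]
yaw -7.62 line pt [436.6 295. ] head circ [436.7 295. ] 24.0 mean [441.3 296.5 412.6] zmax [275.4 468.4] profile z [[115.0, 154.8], [145.0, 155.1], [185.0, 157.2], [245.0, 156.9]]
```

View pics/c3.png

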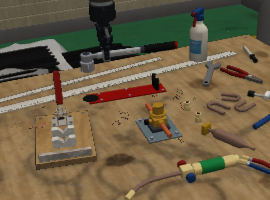

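The picture shows the wrench held level at crop (85-200,45-65), clear of the empty red rest. Now I carry it across, moving in x first, then y, then turning.

Request:
jog_arm --plan '[[5, [0.2, 0, -0.03], [0, 0, 0]], [5, [0.5, 0.1, -0.05], [0, 0, 0]], [5, [0.8, 0.3, -0.05], [0, 0, 0]], [5, [1, 0.5, -0.05], [0, 0, 0]], [5, [1, 0.8, -0.05], [0, 0, 0]], [5, [1, 1, -0.05], [0, 0, 0]]]'

```text
clock: 5.7
position: [578.6, 178.1, 134.6]
ee_rot: [0.998, -0.063, -0.001, 0.0]
contact_force: [-0.0, 0.1, -3.3]
gripper_width: 14.9
grasp_force: 58.8
```

Request:
jog_arm --plan '[[5, [0.1, 0.2, 0], [0, 0, -0.07]], [5, [0.2, 0.4, 0], [0, 0, -0.17]], [5, [0.3, 0.6, 0], [0, 0, -0.3]], [5, [0.33, 0.8, 0], [0, 0, -0.42]], [5, [0.33, 0.95, 0], [0, 0, -0.54]], [5, [0.33, 1, 0], [0, 0, -0.62]], [5, [0.33, 1, 0], [0, 0, -0.62]], [5, [0.33, 1, 0], [0, 0, -0.62]]]'

```text
clock: 6.7
position: [599.6, 76.8, 135.5]
ee_rot: [0.966, 0.258, 0.0, -0.0]
contact_force: [0.2, 0.3, -3.7]
gripper_width: 15.1
grasp_force: 58.8
```

```bash
python3 -c "
from wr import *
to(599,74.2,115,30); g=wrench(150,(550.8,46.4),30)
p=proj(g,[590,70,140])[0].astype(int);print(p)
cv2.imwrite('pics/c4t.png',cv2.resize(g['bgr'][p[1]-70:p[1]+70,p[0]-70:p[0]+70],None,fx=4,fy=4,interpolation=cv2.INTER_CUBIC))
g=grab('scene');p=proj(g,[551,46,80])[0].astype(int);print(p);cv2.imwrite('pics/c4.png',cv2.resize(g['bgr'][p[1]-60:p[1]+50,p[0]-60:p[0]+80],None,fx=5,fy=5,interpolation=cv2.INTER_CUBIC))"
```

```text
pos [599.6  76.8 135.5] yaw 29.93 F [ 0.2  0.3 -3.7] w 15.1 gf 58.8 t 6.7
shift [-0.019  0.02   0.205] turn [-0.    -0.    -0.001]Traceback (most recent call last):
  File "<string>", line 3, in <module>
    to(599,74.2,115,30); g=wrench(150,(550.8,46.4),30)
                           ~~~~~~^^^^^^^^^^^^^^^^^^^^^
  File "wr.py", line 12, in wrench
    p=np.polyfit(b[:,0],b[:,1],1); h0=h0+n*p[1]; a+=p[0]
                 ~^^^^^
IndexError: too many indices for array: array is 1-dimensional, but 2 were indexed
```

```bash
python3 -c "
from wr import *
g=grab('scene');p=proj(g,[551,46,90])[0].astype(int)
s=read_state();h=s['position'][:2]-55.6*np.array([np.cos(.5224),np.sin(.5224)]);m=s['position'][2]-24.5;print('head exp',h,m)
print('crop px: mouth, headtop, captop, collar', ((proj(g,[[*h,m],[*h,m+57],[550.8,46.4,79],[550.8,46.4,55]])-(p-[60,65]))*5).round(0).tolist())
cv2.imwrite('pics/c4.png',cv2.resize(g['bgr'][p[1]-65:p[1]+50,p[0]-60:p[0]+90],None,fx=5,fy=5,interpolation=cv2.INTER_CUBIC))"
```

```text
head exp [551.7832961   49.11653963] 110.7575818162272
crop px: mouth, headtop, captop, collar [[303.0, 293.0], [301.0, 196.0], [304.0, 347.0], [305.0, 386.0]]
```

View pics/c4.png

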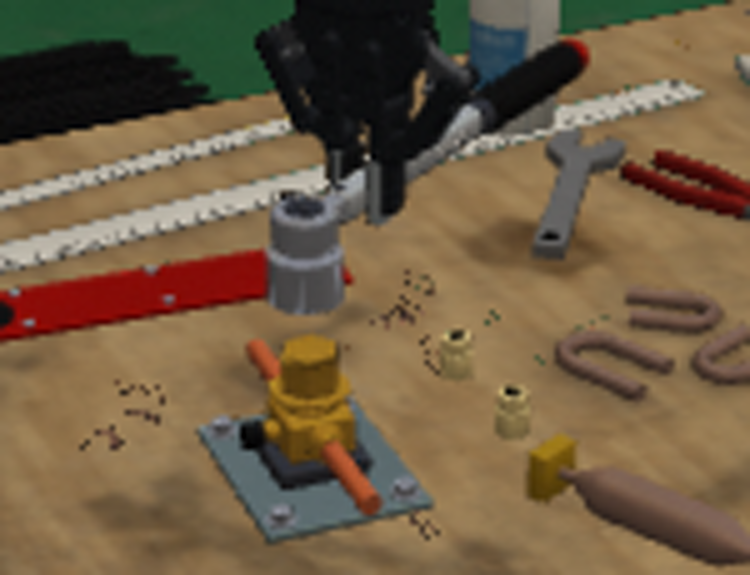

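The picture shows the socket at crop (307,250) directly above the brass cap at (311,350), with the handle running away to the upper right. Both are shifted by the same few pixels from the projection, so their relative alignment is good. I'll correct xy and go down in stages.

Request:
jog_arm --plan '[[5, [-0.02, 0.02, 0.1], [0, 0, 0]], [5, [-0.02, 0.02, 0.2], [0, 0, 0]], [5, [-0.02, 0.02, 0.27], [0, 0, 0]], [5, [-0.02, 0.02, 0.27], [0, 0, 0]], [5, [-0.02, 0.02, 0.27], [0, 0, 0]]]'

```text
clock: 7.62
position: [599.5, 74.0, 108.5]
ee_rot: [0.966, 0.259, 0.0, 0.0]
contact_force: [0.2, -0.0, -3.4]
gripper_width: 15.1
grasp_force: 58.8
```

```bash
python3 -c "
from wr import *
to(599,74.2,79.5,30)"
```

```text
pos [599.5  74.  108.5] yaw 29.99 F [ 0.2 -0.  -3.4] w 15.1 gf 58.8 t 7.625
shift [-0.003 -0.005  0.29 ] turn [ 0. -0. -0.]
```

Request:
jog_arm --plan '[[5, [0, 0, 0.03], [0, 0, 0]], [5, [0, 0, 0.05], [0, 0, 0]], [5, [0, 0, 0.07], [0, 0, 0]], [5, [0, 0, 0.09], [0, 0, 0]], [5, [0, 0, 0.09], [0, 0, 0]]]'

```text
clock: 8.25
position: [600.4, 74.2, 102.9]
ee_rot: [0.966, 0.259, 0.002, 0.001]
contact_force: [-3.2, 1.7, 11.8]
gripper_width: 14.6
grasp_force: 61.1
```

Request:
jog_arm --plan '[[5, [0, 0, -0.04], [0, 0, 0]], [5, [0, 0, -0.08], [0, 0, 0]], [5, [0, 0, -0.08], [0, 0, 0]]]'

```text
clock: 8.62
position: [599.2, 73.8, 106.9]
ee_rot: [0.966, 0.259, -0.0, -0.0]
contact_force: [0.1, -0.5, -4.5]
gripper_width: 14.8
grasp_force: 58.8
```

```bash
python3 -c "
from wr import *
to(599,74.2,79.5,30)
g=grab('top');p=proj(g,[551,46,135])[0].astype(int);print(p)
rz=np.median([grab('top')['range_z'] for _ in range(5)],0);g['range_z']=rz
vv,uu=np.mgrid[p[1]-20:p[1]+20,p[0]-20:p[0]+20];uv=np.c_[uu.ravel(),vv.ravel()];P=depthpt(g,uv)
m=(np.hypot(P[:,0]-551,P[:,1]-46)<30)&(P[:,2]>128)&(P[:,2]<148);print(m.sum(),P[m].mean(0),P[m].min(0),P[m].max(0),cv2.minEnclosingCircle(P[m][:,:2].astype(np.float32)))
a=cv2.resize(g['bgr'][p[1]-30:p[1]+30,p[0]-35:p[0]+35],None,fx=8,fy=8,interpolation=cv2.INTER_CUBIC)
g2=grab('scene');q=proj(g2,[551,46,100])[0].astype(int);b=cv2.resize(g2['bgr'][q[1]-25:q[1]+35,q[0]-15:q[0]+15],None,fx=8,fy=8,interpolation=cv2.INTER_CUBIC)
cv2.imwrite('pics/c5.png',np.hstack([a,b]))
print('top crop head exp',(proj(g,[550.8,46.4,138])-(p-[35,30]))*8,a.shape)
print('scene exp cap top, mouth',((proj(g2,[[550.8,46.4,79],[550.8,46.4,85]])-(q-[15,25]))*8+[560,0]))
"
```

```text
pos [599.2  73.8 106.9] yaw 29.97 F [ 0.1 -0.5 -4.5] w 14.8 gf 58.8 t 8.625
shift [ 0.    -0.004  0.274] turn [-0.     0.    -0.001]
[300 237]
281 [551.19923297  45.45766294 133.69874451] [530.7739459   27.0868161  128.28000309] [579.25742575  65.35584776 139.68506724] ((554.5955810546875, 48.19989776611328), 25.667163848876953)
top crop head exp [[284.15549502 246.16551834]] (480, 560, 3)
scene exp cap top, mouth [[687.09066338 259.62368758]
 [686.75097674 244.03999846]]
```

View pics/c5.png

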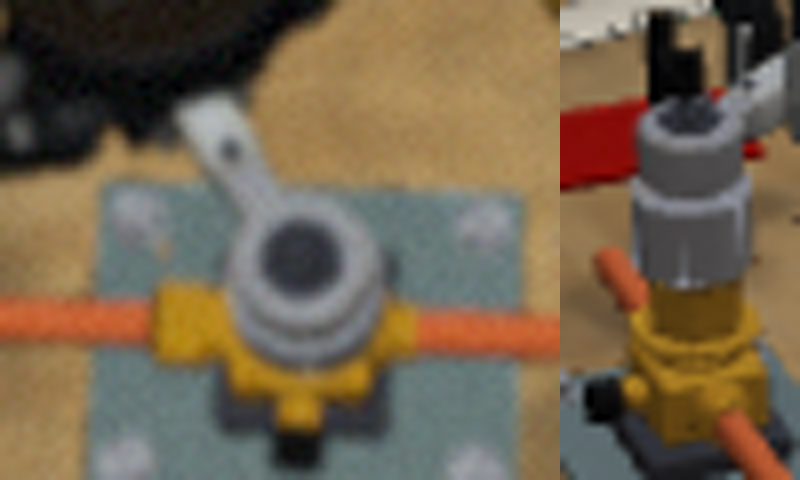

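```bash
cat > hd.py <<'E'
from wr import *
def head(cx,cy,zt):
    gs=[grab('top') for _ in range(8)]; g=gs[0]; im=np.mean([x['bgr'].astype(np.float32) for x in gs],0); g['range_z']=np.median([x['range_z'] for x in gs],0)
    p=proj(g,[cx,cy,zt])[0].round().astype(int); w=14
    c=im[p[1]-w:p[1]+w+1,p[0]-w:p[0]+w+1]; gray=c.mean(2); sat=c.max(2)-c.min(2)
    k=cv2.resize(gray,None,fx=4,fy=4,interpolation=cv2.INTER_CUBIC); ks=cv2.resize(sat,None,fx=4,fy=4,interpolation=cv2.INTER_CUBIC)
    d=(k<95).astype(np.uint8); n,l,st,ce=cv2.connectedComponentsWithStats(d)
    j=min(range(1,n),key=lambda i:np.hypot(*(ce[i]-k.shape[0]/2))+(1e3 if st[i,4]<60 else 0)); u=p-w+(ce[j]+.5)/4-.5
    print('dark disc area',st[j],'px',u,'->',onz(g,u,zt).round(1))
    for lo,hi in((zt-3,zt+4),(zt-22,zt-4)):
        vv,uu=np.mgrid[p[1]-w:p[1]+w,p[0]-w:p[0]+w]; P=depthpt(g,np.c_[uu.ravel(),vv.ravel()]); m=(P[:,2]>lo)&(P[:,2]<hi)&(P[:,0]<cx+16)
        print(lo,hi,m.sum(),P[m].mean(0).round(1),P[m].min(0).round(1),P[m].max(0).round(1))
    return g
E
python3 -c "
from hd import *
head(549.5,43.5,137)"
```

```text
dark disc area [  39   42   39   38 1143] px [302.10553368 238.85203412] -> [[548.6  43.3 137. ]]
134 141 165 [548.1  43.7 135.5] [532.1  27.3 134. ] [563.9  60.  140.9]
115 133 52 [543.3  44.7 127.1] [530.7  25.5 116.2] [565.   60.9 132.9]
```

Request:
jog_arm --plan '[[5, [0.035, -0.013, 0], [0, 0, 0]], [5, [0.035, -0.013, 0.02], [0, 0, 0]], [5, [0.035, -0.013, 0.05], [0, 0, 0]], [5, [0.035, -0.013, 0.07], [0, 0, 0]], [5, [0.035, -0.013, 0.09], [0, 0, 0]], [5, [0.035, -0.013, 0.09], [0, 0, 0]]]'

```text
clock: 10.12
position: [601.5, 76.7, 98.1]
ee_rot: [0.966, 0.259, -0.0, -0.0]
contact_force: [-0.3, 0.6, -3.4]
gripper_width: 14.6
grasp_force: 58.8
```

Request:
jog_arm --plan '[[5, [0, 0, 0.03], [0, 0, 0]], [5, [0, 0, 0.06], [0, 0, 0]], [5, [0, 0, 0.09], [0, 0, 0]], [5, [0, 0, 0.12], [0, 0, 0]], [5, [0, 0, 0.12], [0, 0, 0]]]'

```text
clock: 10.75
position: [601.5, 76.8, 85.9]
ee_rot: [0.966, 0.259, -0.0, -0.0]
contact_force: [0.4, 1.1, -4.1]
gripper_width: 15.1
grasp_force: 58.8
```

Request:
jog_arm --plan '[[5, [0, 0, 0.02], [0, 0, 0]], [5, [0, 0, 0.04], [0, 0, 0]], [5, [0, 0, 0.05], [0, 0, 0]], [5, [0, 0, 0.05], [0, 0, 0]]]'

```text
clock: 11.25
position: [601.6, 76.8, 81.2]
ee_rot: [0.966, 0.259, -0.0, -0.0]
contact_force: [-1.1, 0.9, -3.6]
gripper_width: 14.7
grasp_force: 58.8
```

Request:
jog_arm --plan '[[5, [0, 0, 0.015], [0, 0, 0]], [5, [0, 0, 0.03], [0, 0, 0]], [5, [0, 0, 0.03], [0, 0, 0]]]'

```text
clock: 11.62
position: [602.1, 76.9, 80.0]
ee_rot: [0.966, 0.259, 0.001, 0.0]
contact_force: [-2.1, 0.4, 4.4]
gripper_width: 15.1
grasp_force: 60.1
```

Request:
jog_arm --plan '[[5, [0, 0, -0.02], [0, 0, 0]], [20, [0, 0, -0.02], [0, 0, 0]], [30, [0, 0, -0.02], [0, 0, 0]], [45, [0, 0, -0.02], [0, 0, 0]], [45, [0, 0, -0.02], [0, 0, 0]], [45, [0, 0, -0.02], [0, 0, 0]]]'

```text
clock: 12.38
position: [601.6, 76.7, 80.3]
ee_rot: [0.966, 0.259, -0.0, 0.0]
contact_force: [0.0, -0.3, -0.4]
gripper_width: 45.0
grasp_force: 0.0
```

```bash
python3 -c "
from hd import *
to(550.8+205*.866,46.5+102.5,75,30)
head(550.8,46.4,110)
g=grab('scene');p=proj(g,[610,80,80])[0].astype(int)
cv2.imwrite('pics/c6.png',cv2.resize(g['bgr'][p[1]-75:p[1]+45,p[0]-70:p[0]+80],None,fx=5,fy=5,interpolation=cv2.INTER_CUBIC))
"
```

```text
pos [601.6  76.7  80.3] yaw 29.98 F [ 0.  -0.3 -0.4] w 45.0 gf 0.0 t 12.375
shift [1.459 0.007 0.053] turn [ 0.  0. -0.]
dark disc area [  38   36   38   36 1075] px [300.74034884 240.0305814 ] -> [[552.2  47.  110. ]]
107 114 174 [550.8  46.8 108.9] [535.5  31.6 107.1] [566.   63.5 113.7]
88 106 37 [541.7  46.2  99.6] [534.   30.   89.1] [566.8  64.  105.9]
```

View pics/c6.png

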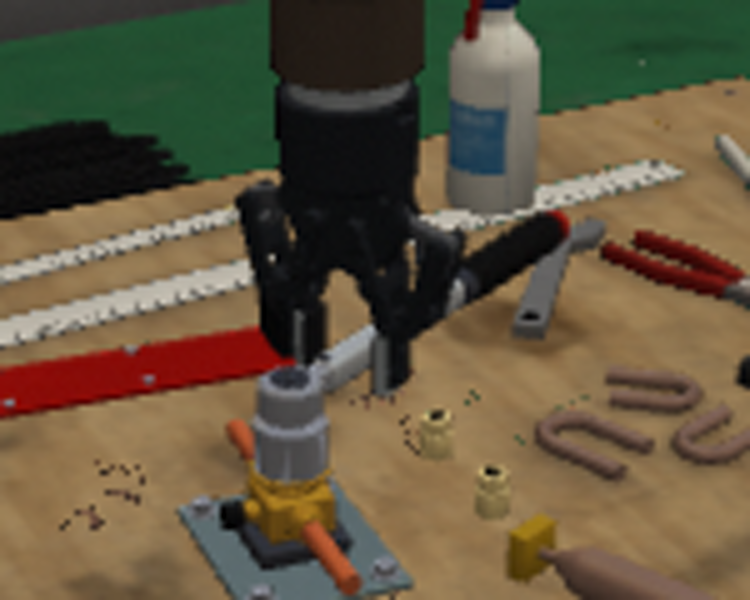

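The picture shows the socket fully down on the collar at crop (290,420), the fingers open around the tube, and the handle near level. I'll slide out along the handle to the grip.

Request:
jog_arm --plan '[[45, [0.3, 0, 0], [0, 0, 0]], [45, [0.7, 0, 0.03], [0, 0, 0]], [45, [0.73, 0, 0.05], [0, 0, 0]]]'

```text
clock: 13.2
position: [666.6, 114.4, 74.8]
ee_rot: [0.966, 0.259, 0.001, 0.0]
contact_force: [-0.6, 0.6, 0.8]
gripper_width: 45.1
grasp_force: 0.0
```

Request:
jog_arm --plan '[[45, [0.3, 0, 0], [0, 0, 0]], [45, [0.7, 0, 0.03], [0, 0, 0]], [45, [0.73, 0, 0.05], [0, 0, 0]], [45, [0.73, 0, 0.05], [0, 0, 0]]]'

```text
clock: 13.7
position: [727.0, 149.2, 69.4]
ee_rot: [0.966, 0.258, -0.001, -0.0]
contact_force: [0.1, -0.8, -0.3]
gripper_width: 45.0
grasp_force: 0.0
```

```bash
cat > ang.py <<'E'
from to import *
s=read_state(); d=s['position'][:2]-[550.8,46.7]; a=np.arctan2(d[1],d[0]); F=s['contact_force']
print('ang',np.degrees(a).round(2),'r',np.hypot(*d).round(1),'tang F ccw',(-F[0]*np.sin(a)+F[1]*np.cos(a)).round(2),'rad F',(F[0]*np.cos(a)+F[1]*np.sin(a)).round(2))
E
python3 ang.py; python3 -c "
from to import *
to(550.8+205*.866,46.7+102.5,72,30)
g=grab('scene');p=proj(g,[728,149,80])[0].astype(int)
cv2.imwrite('pics/c7.png',cv2.resize(g['bgr'][p[1]-55:p[1]+45,p[0]-90:p[0]+50],None,fx=5,fy=5,interpolation=cv2.INTER_CUBIC))
"
```

```text
ang 30.2 r 203.8 tang F ccw -0.73 rad F -0.36
pos [727.  149.2  69.4] yaw 29.96 F [ 0.1 -0.8 -0.3] w 45.0 gf 0.0 t 13.7
shift [ 0.012  0.007 -0.026] turn [-0.001  0.002 -0.001]
```

View pics/c7.png

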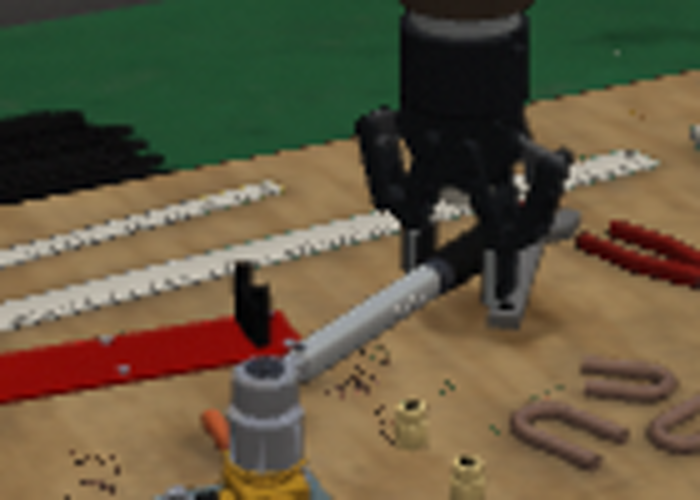

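The picture shows the black grip at crop (470,250) between the fingers. I close loosely and start the arc.

Request:
jog_arm --plan '[[31, [0, 0.005, 0], [0, 0, 0]], [31, [0, 0.005, 0], [0, 0, 0]], [31, [0, 0.005, 0], [0, 0, 0]]]'

```text
clock: 14.12
position: [728.2, 149.1, 70.7]
ee_rot: [0.966, 0.259, 0.0, -0.0]
contact_force: [0.4, -0.1, -0.1]
gripper_width: 31.0
grasp_force: 0.0
```

Request:
jog_arm --plan '[[31, [0, 0.036, 0], [0, 0, 0.017]], [31, [-0.001, 0.071, 0], [0, 0, 0.033]], [31, [-0.003, 0.107, 0], [0, 0, 0.05]], [31, [-0.005, 0.142, 0], [0, 0, 0.067]], [31, [-0.005, 0.142, 0], [0, 0, 0.067]], [31, [-0.005, 0.142, 0], [0, 0, 0.067]]]'

```text
clock: 14.88
position: [734.9, 136.7, 70.2]
ee_rot: [0.974, 0.225, -0.0, 0.0]
contact_force: [-0.3, 0.7, 0.8]
gripper_width: 31.0
grasp_force: 0.2
```

```bash
python3 ang.py
```

```text
ang 26.05 r 204.9 tang F ccw 0.79 rad F 0.07
```

Request:
jog_arm --plan '[[31, [0, 0.036, 0], [0, 0, 0.017]], [31, [-0.001, 0.071, 0], [0, 0, 0.033]], [31, [-0.003, 0.107, 0], [0, 0, 0.05]], [31, [-0.003, 0.107, 0], [0, 0, 0.05]], [31, [-0.003, 0.107, 0], [0, 0, 0.05]]]'

```text
clock: 15.5
position: [739.5, 126.8, 70.3]
ee_rot: [0.98, 0.199, 0.0, 0.0]
contact_force: [-0.4, 0.8, 0.3]
gripper_width: 31.2
grasp_force: 0.3
```

Request:
jog_arm --plan '[[31, [0, 0.036, 0], [0, 0, 0.017]], [31, [-0.001, 0.071, 0], [0, 0, 0.033]], [31, [-0.003, 0.107, 0], [0, 0, 0.05]], [31, [-0.003, 0.107, 0], [0, 0, 0.05]], [31, [-0.003, 0.107, 0], [0, 0, 0.05]]]'

```text
clock: 16.12
position: [743.4, 116.9, 70.4]
ee_rot: [0.985, 0.173, 0.0, 0.0]
contact_force: [-0.3, 0.4, 0.2]
gripper_width: 30.7
grasp_force: 0.4
```

```bash
python3 ang.py
```

```text
ang 20.03 r 205.0 tang F ccw 0.46 rad F -0.14
```

Request:
jog_arm --plan '[[31, [0, 0.036, 0], [0, 0, 0.017]], [31, [-0.001, 0.071, 0], [0, 0, 0.033]], [31, [-0.003, 0.107, 0], [0, 0, 0.05]], [31, [-0.003, 0.107, 0], [0, 0, 0.05]]]'

```text
clock: 16.62
position: [746.6, 107.1, 70.2]
ee_rot: [0.989, 0.147, -0.0, -0.0]
contact_force: [-1.6, 4.8, 0.6]
gripper_width: 31.2
grasp_force: 2.2
```

Request:
jog_arm --plan '[[31, [0, 0.036, 0], [0, 0, 0.017]], [31, [-0.001, 0.071, 0], [0, 0, 0.033]], [31, [-0.003, 0.107, 0], [0, 0, 0.05]], [31, [-0.003, 0.107, 0], [0, 0, 0.05]]]'

```text
clock: 17.12
position: [749.4, 96.8, 70.3]
ee_rot: [0.993, 0.122, -0.0, -0.0]
contact_force: [-2.4, 4.7, 1.4]
gripper_width: 31.3
grasp_force: 2.4
```

Request:
jog_arm --plan '[[31, [0, 0.036, 0], [0, 0, 0.017]], [31, [-0.001, 0.071, 0], [0, 0, 0.033]], [31, [-0.003, 0.107, 0], [0, 0, 0.05]], [31, [-0.003, 0.107, 0], [0, 0, 0.05]]]'

```text
clock: 17.62
position: [751.7, 86.4, 70.3]
ee_rot: [0.995, 0.096, -0.0, -0.0]
contact_force: [-2.9, 5.4, 0.3]
gripper_width: 31.4
grasp_force: 2.5
```

```bash
python3 ang.py
```

```text
ang 11.19 r 204.8 tang F ccw 5.84 rad F -1.77
```

Request:
jog_arm --plan '[[31, [0, 0.036, 0], [0, 0, 0.017]], [31, [-0.001, 0.071, 0], [0, 0, 0.033]], [31, [-0.003, 0.107, 0], [0, 0, 0.05]], [31, [-0.003, 0.107, 0], [0, 0, 0.05]]]'

```text
clock: 18.12
position: [753.4, 76.1, 70.2]
ee_rot: [0.998, 0.07, -0.0, -0.0]
contact_force: [-1.0, 5.5, 0.5]
gripper_width: 31.1
grasp_force: 2.7
```

Request:
jog_arm --plan '[[31, [0, 0.036, 0], [0, 0, 0.017]], [31, [-0.001, 0.071, 0], [0, 0, 0.033]], [31, [-0.003, 0.107, 0], [0, 0, 0.05]], [31, [-0.003, 0.107, 0], [0, 0, 0.05]]]'

```text
clock: 18.62
position: [754.6, 65.6, 70.2]
ee_rot: [0.999, 0.043, -0.0, -0.0]
contact_force: [-2.5, 5.9, 0.3]
gripper_width: 30.9
grasp_force: 2.9
```

```bash
python3 ang.py
```

```text
ang 5.3 r 204.7 tang F ccw 6.07 rad F -1.96
```

Request:
jog_arm --plan '[[31, [0, 0.027, 0], [0, 0, 0.0125]], [31, [-0.001, 0.053, 0], [0, 0, 0.025]], [31, [-0.001, 0.053, 0], [0, 0, 0.025]]]'

```text
clock: 19.0
position: [754.9, 60.5, 70.2]
ee_rot: [1.0, 0.03, -0.0, -0.0]
contact_force: [-1.7, 5.8, 0.4]
gripper_width: 30.9
grasp_force: 3.1
```

Request:
jog_arm --plan '[[31, [0, 0.027, 0], [0, 0, 0.0125]], [31, [-0.001, 0.053, 0], [0, 0, 0.025]], [31, [-0.001, 0.053, 0], [0, 0, 0.025]]]'

```text
clock: 19.38
position: [755.2, 55.4, 70.2]
ee_rot: [1.0, 0.017, 0.0, -0.001]
contact_force: [-2.3, 6.4, 0.7]
gripper_width: 31.0
grasp_force: 3.3
```

Request:
jog_arm --plan '[[31, [0, 0.027, 0], [0, 0, 0.0125]], [31, [-0.001, 0.053, 0], [0, 0, 0.025]], [31, [-0.001, 0.053, 0], [0, 0, 0.025]]]'

```text
clock: 19.75
position: [755.3, 50.2, 70.2]
ee_rot: [1.0, 0.004, 0.0, -0.001]
contact_force: [-1.9, 6.2, 0.7]
gripper_width: 31.1
grasp_force: 3.4
```

```bash
python3 ang.py
```

```text
ang 0.98 r 204.5 tang F ccw 6.19 rad F -1.78
```

Request:
jog_arm --plan '[[31, [0, 0.027, 0], [0, 0, 0.0125]], [31, [-0.001, 0.053, 0], [0, 0, 0.025]], [31, [-0.001, 0.053, 0], [0, 0, 0.025]]]'

```text
clock: 20.12
position: [755.3, 45.0, 70.2]
ee_rot: [1.0, -0.009, 0.0, -0.001]
contact_force: [-1.8, 7.0, 1.2]
gripper_width: 31.2
grasp_force: 3.5
```

Request:
jog_arm --plan '[[31, [0, 0.027, 0], [0, 0, 0.0125]], [31, [-0.001, 0.053, 0], [0, 0, 0.025]], [31, [-0.001, 0.053, 0], [0, 0, 0.025]]]'

```text
clock: 20.5
position: [755.1, 39.8, 70.2]
ee_rot: [1.0, -0.022, 0.0, -0.001]
contact_force: [-2.3, 8.2, 0.2]
gripper_width: 31.0
grasp_force: 3.5
```

Request:
jog_arm --plan '[[31, [0, 0.027, 0], [0, 0, 0.0125]], [31, [-0.001, 0.053, 0], [0, 0, 0.025]], [31, [-0.001, 0.053, 0], [0, 0, 0.025]]]'

```text
clock: 20.88
position: [754.8, 34.7, 70.3]
ee_rot: [0.999, -0.035, 0.0, -0.001]
contact_force: [-1.7, 8.1, 0.3]
gripper_width: 30.9
grasp_force: 3.9
```

```bash
python3 ang.py
```

```text
ang -3.36 r 204.4 tang F ccw 7.96 rad F -2.16
```

Request:
jog_arm --plan '[[31, [0, 0.027, 0], [0, 0, 0.0125]], [31, [-0.001, 0.053, 0], [0, 0, 0.025]], [31, [-0.001, 0.053, 0], [0, 0, 0.025]]]'

```text
clock: 21.25
position: [754.4, 29.5, 70.2]
ee_rot: [0.999, -0.048, 0.0, -0.001]
contact_force: [-1.1, 7.6, -0.1]
gripper_width: 31.1
grasp_force: 3.9
```

```bash
python3 ang.py
```

```text
ang -4.84 r 204.3 tang F ccw 7.47 rad F -1.78
```

Request:
jog_arm --plan '[[31, [0, 0.027, 0], [0, 0, 0.0125]], [31, [-0.001, 0.053, 0], [0, 0, 0.025]], [31, [-0.001, 0.053, 0], [0, 0, 0.025]]]'

```text
clock: 21.62
position: [753.9, 24.3, 70.3]
ee_rot: [0.998, -0.061, 0.0, -0.001]
contact_force: [-1.6, 8.3, 0.5]
gripper_width: 31.0
grasp_force: 3.9
```

```bash
python3 ang.py
```

```text
ang -6.3 r 204.3 tang F ccw 8.03 rad F -2.47
```

Request:
jog_arm --plan '[[31, [0, 0.027, 0], [0, 0, 0.0125]], [31, [-0.001, 0.053, 0], [0, 0, 0.025]], [31, [-0.001, 0.053, 0], [0, 0, 0.025]]]'

```text
clock: 22.0
position: [753.2, 19.1, 70.3]
ee_rot: [0.997, -0.074, 0.0, -0.001]
contact_force: [-1.3, 7.9, 0.6]
gripper_width: 31.2
grasp_force: 4.0
```

```bash
python3 ang.py
```

```text
ang -7.77 r 204.3 tang F ccw 7.63 rad F -2.36
```

The force has held level at about 8 N over the last 4.4°, which suggests the wrench has clicked. I'll back off slightly: if it broke over, the spring will keep pushing the handle back against the finger.

Request:
jog_arm --plan '[[31, [0, -0.027, 0], [0, 0, -0.0125]], [31, [-0.001, -0.053, 0], [0, 0, -0.025]], [31, [-0.001, -0.053, 0], [0, 0, -0.025]]]'

```text
clock: 22.38
position: [753.9, 24.7, 70.3]
ee_rot: [0.998, -0.061, 0.0, -0.001]
contact_force: [-2.7, 8.3, -0.1]
gripper_width: 31.3
grasp_force: 3.9
```

Request:
jog_arm --plan '[[31, [0, -0.027, 0], [0, 0, -0.0125]], [31, [-0.001, -0.053, 0], [0, 0, -0.025]], [31, [-0.001, -0.053, 0], [0, 0, -0.025]]]'

```text
clock: 22.75
position: [754.4, 29.9, 70.3]
ee_rot: [0.999, -0.048, 0.0, -0.001]
contact_force: [-2.1, 7.6, 0.1]
gripper_width: 31.0
grasp_force: 3.9
```

Request:
jog_arm --plan '[[31, [0, -0.018, 0], [0, 0, -0.008]], [31, [0, -0.036, 0], [0, 0, -0.017]], [31, [0, -0.036, 0], [0, 0, -0.017]]]'

```text
clock: 23.12
position: [754.7, 32.5, 70.3]
ee_rot: [0.999, -0.039, 0.0, -0.0]
contact_force: [-1.5, 5.5, 0.6]
gripper_width: 31.2
grasp_force: 2.8
```

```bash
python3 ang.py
```

```text
ang -3.99 r 204.4 tang F ccw 5.39 rad F -1.92
```

The spring kept pushing at full force for about 3.5° of return, so the hinge reached roughly 0.065 rad or more. It clicked. Now I unload and open.

Request:
jog_arm --plan '[[31, [0, -0.02, 0], [0, 0, -0.008]], [31, [0, -0.045, 0], [0, 0, -0.01]], [31, [0, -0.06, 0], [0, 0, -0.01]], [31, [0, -0.06, 0], [0, 0, -0.01]]]'

```text
clock: 23.62
position: [755.0, 37.0, 70.3]
ee_rot: [0.999, -0.034, -0.0, 0.0]
contact_force: [-1.2, 2.5, -0.1]
gripper_width: 31.0
grasp_force: 1.1
```

Request:
jog_arm --plan '[[45, [0, 0, 0], [0, 0, 0]], [60, [0, 0, 0], [0, 0, 0]], [60, [0, 0, 0], [0, 0, 0]], [60, [0, 0, 0], [0, 0, 0]]]'

```text
clock: 24.12
position: [755.1, 37.1, 70.4]
ee_rot: [0.999, -0.034, 0.0, 0.0]
contact_force: [0.0, -0.5, 0.4]
gripper_width: 60.1
grasp_force: 0.0
```

```bash
python3 ang.py
```

```text
ang -2.68 r 204.6 tang F ccw -0.51 rad F 0.04
```

Free of contact, so I raise slowly at first, then clear.

Request:
jog_arm --plan '[[60, [0, 0, -0.1], [0, 0, 0]], [60, [0, 0, -0.3], [0, 0, 0]], [60, [0, 0, -0.6], [0, 0, 0]], [60, [0, 0, -1], [0, 0, 0]], [60, [0, 0, -1], [0, 0, 0]], [60, [0, 0, -1], [0, 0, 0]]]'

```text
clock: 24.88
position: [755.0, 37.5, 171.5]
ee_rot: [0.999, -0.034, 0.001, -0.0]
contact_force: [-0.6, -0.0, -0.6]
gripper_width: 60.2
grasp_force: 0.0
```

```bash
python3 -c "
from hd import *
head(550.8,46.7,110)
s=read_state();print(s['contact_force'],s['position'])
g=grab('scene');p=proj(g,[650,40,100])[0].astype(int)
cv2.imwrite('pics/c8.png',cv2.resize(g['bgr'][p[1]-60:p[1]+60,p[0]-80:p[0]+80],None,fx=5,fy=5,interpolation=cv2.INTER_CUBIC))
"
```

```text
dark disc area [  39   36   39   37 1152] px [301.18771701 240.19986979] -> [[551.8  46.1 110. ]]
107 114 183 [550.4  46.4 108.8] [535.5  29.7 107. ] [565.6  63.4 113.1]
88 106 34 [540.7  45.  100.1] [533.5  30.2  91.9] [566.5  63.7 105.9]
[ 0.02838202 -0.90948315  0.1079732 ] [754.87800072  37.32104052 169.66998095]
```

View pics/c8.png

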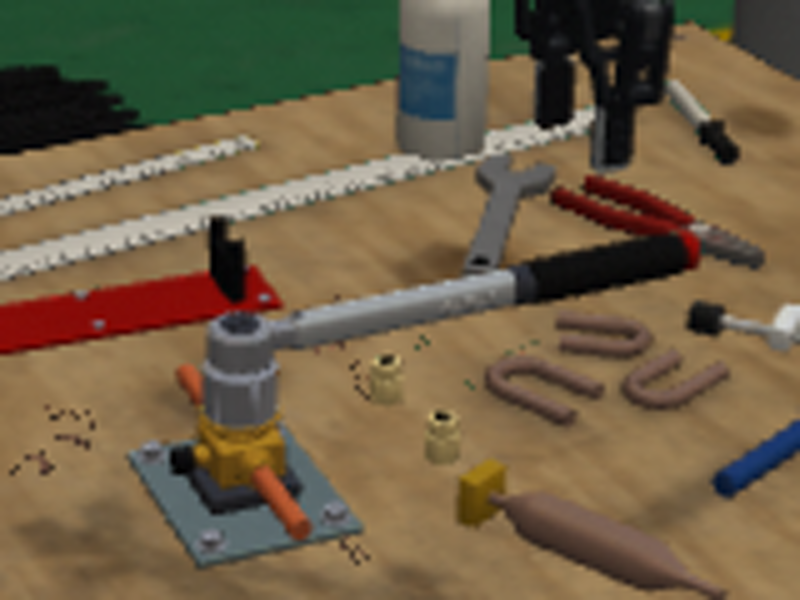

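The wrench sits fully down on the cap (socket at crop (240,380), handle level and straight). The nuts and drier are undisturbed, and the gripper is clear.

```bash
python3 -c "
from bench import job_done
print(job_done())"
```

```text
the job is handed in; nothing more can be done
None
```

I tightened the stem cap until the wrench clicked, stopped there, and left the wrench sitting fully on the cap with the gripper clear, then handed the job in at about 25 s of robot time; no verdict came back.

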